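Find the steak knife with the loose handle and lay it out for regluing

ROBOT

A 7-joint arm with a two-finger parallel gripper is mounted at the origin on a cart in front of the work surface, level with it; the furniture and walls round the work are solid. World frame = base frame: x ahead of the robot, y to its left, z up, the work surface at z = 0. Lengths are in m, angles in rad, forces in N, time in s.
With the tool pointing down it reaches from about 0.425 to 0.95 m from the base axis. Payload 4.7 kg.
Tool frame: the origin (TCP) lies midway between the tips of the shut fingers; the grasp point (between the pads) lies 19 mm behind it; z points along the fingers, y is the line along which they close (so a half turn about z gives the same grasp; the last joint's range is limited). The gripper opens to 87 mm and grips with 3 to 60 N. Pads are 19 mm wide; open, the fingers measure 117 mm over their backs; the gripper's body (75 mm by 190 mm) begins 51 mm behind the grasp point.
Start: joints at [1.265, 0.469, -0.049, 1.532, 0.024, 1.141, -0.082], TCP at [0.185, -0.649, 0.223] pointing down, gripper open.
Joint ranges: [-2.59, 2.59], [-0.33, 1.99], [-1.39, 1.29], [0.1, 2.45], [-1.04, 4.18], [0.21, 1.99], [-2.66, 2.66]. Speed limits (rad/s): [2.57, 2.57, 3.14, 3.14, 3.14, 3.14, 3.14].

INTERFACE

Orientations are given as a rotation vector (axis times angle).
In Python, from plant import ctrl, optics gives the robot as it stands. The module is installed in compiled form; this text tells all that it offers.
- The arm moves only by the shell command python3 -m inch 'ROWS' [OPENING] [FORCE]. ROWS is a JSON list of rows, 1 to 20 of them, each of 6 numbers: dx, dy, dz in m, then a rotation vector rx, ry, rz in rad; each row is the pose to reach, as a shift and turn from the pose commanded when the command began, along the tool's axes at that moment; what a row does not reach only later rows make up. A row lasts 1/12 s, in which the tool goes at most 0.0417 m and 0.125 rad, less where a joint would pass 70% of its speed; a pose out of reach is approached as far as the arm can. OPENING is the finger opening in m, set as the command begins (- or left out keeps the last). The fingers move at their own pace and stop on an object; FORCE is the grip in N (left out, the last holds). Time passes only in rows, so rows that do not move let the fingers close. It prints the time, the measured TCP pose, the force, the opening and the grip force at its end.
- ctrl.read_state(): the state, without advancing time (a new reading comes with each control period).
- optics.capture(name): name is "side" or "top" or "wrist"; returns a dict with "image" (420x560x3 uint8, blue, green, red), "fx", "fy", "cx", "cy" (pixels), "xyz" and "orientation" of the camera in the world; the wrist camera has in their place "mount" (4x4, takes a point from camera to tool coordinates, whose origin is the TCP and whose axes are the flange's). Camera axes: x right, y down, z forward; pixel columns grow to the right and rows downward; lengths in m; the calibration is good to about 2 mm. A picture is of the moment at which its call begins: read the wrist's pose just before it. There is no depth.
- ctrl.hand_in(): hands the job in; it is judged then, once.
The state is a dict: "time_s": time; "joint_pos": joint angles; "qd": joint speeds; "tau": joint torques, N m; "eef_pos": TCP position; "eef_rot": TCP orientation; "ft_force": force on the tool from outside, world axes, zero at the start; "wrist_torque": the same for the moment, N m; "grip_width": finger opening in m; "grasp_force": force on a finger pad.
Only numpy, scipy, OpenCV 4.12 (cv2) and the standard library are available. Lean on these libraries where they do the work, as an engineer would, in place of code of your own. Each camera call takes 0.05 s, during which the arm holds its last target. There are 200 camera calls.

TASK

One of the four steak knives in the wooden dock has a handle that has worked loose on its tang. Rock the handles from side to side while the blades sit in their slots to feel which one has play, then take that knife out and lay it flat on its side, wholly on the blue-grey mat and without dropping it, so that it can be reglued. Leave the three sound knives fully home in the dock.

Things in the scene. Friction and masses are not known exactly. Their poses are not given: they have to be found in the camera images.
- dock: Fixed beech knife dock, 262 x 230 mm, that holds four knives edge down side by side, blades in a slotted block 44 mm high. Origin: on the worktop under the line of the ferrules, mid width; +x runs along the blades away from the robot, z up. Slots 4.2 mm wide, 20 mm deep, from x = 14 to 128 mm, at y = -82.5, -27.5, 27.5 and 82.5 mm, one knife in each.
- dock_rest (a point): Middle of the top of the dock's low front bar (28 mm high, x = -98 to -118 mm in the dock's frame) on which the butts rest. Between this bar and the slotted block the handles are free all round: 38 mm between neighbours, only a 12 mm high base board below.
- knife_a: One of four identical steak knives, in any slot: 118 mm steel blade, 24 mm deep, 2.8 mm thick; dark wood handle 105 mm long, 17 mm wide, 20 mm tall; 90 g. Origin: on the handle's centreline in the steel ferrule, where handle and blade meet; +x to the tip, -x along the handle, +z to the blade's back (up in the dock), edge at z = -16 mm. Seated, the origin is 40 mm above the worktop.
- knife_b: Another of the four, same size and frame as knife_a.
- knife_c: Another of the four, same size and frame as knife_a.
- knife_d: Another of the four, same size and frame as knife_a.
- knife_a_butt (a point): End of the handle of knife_a, on its centreline, 105 mm from the knife's origin along -x when straight; it moves with the handle, so it shows a handle that stands askew to its blade. A sound knife is rigid: seated, it turns only about 0.015 rad in its slot, so its handle gives 1 to 2 mm at 55 mm behind the ferrule and then stops hard.
- knife_b_butt (a point): End of the handle of knife_b, on its centreline, 105 mm from the knife's origin along -x when straight; it moves with the handle, so it shows a handle that stands askew to its blade. A loose handle swings about its knife's z axis by 0.14 rad to each side of the blade's line (7.5 mm at 55 mm behind the ferrule) with under 1 N, then meets a stop.
- knife_c_butt (a point): End of the handle of knife_c, on its centreline, 105 mm from the knife's origin along -x when straight; it moves with the handle, so it shows a handle that stands askew to its blade.
- knife_d_butt (a point): End of the handle of knife_d, on its centreline, 105 mm from the knife's origin along -x when straight; it moves with the handle, so it shows a handle that stands askew to its blade.
- knife_a_tip (a point): Point of the blade of knife_a, 118 mm from the knife's origin along +x. Let go upright on a flat surface, a knife rolls over on its side: its edge is thin and lower than its rounded handle. A loose handle then sags in its play.
- knife_b_tip (a point): Point of the blade of knife_b, 118 mm from the knife's origin along +x.
- knife_c_tip (a point): Point of the blade of knife_c, 118 mm from the knife's origin along +x.
- knife_d_tip (a point): Point of the blade of knife_d, 118 mm from the knife's origin along +x.
- repair_mat: Fixed flat dark blue-grey silicone work mat with a thin pale border line, 240 mm (its x) by 300 mm (its y), 4 mm thick, at the right in front of the bread bin. Origin: centre of its underside on the worktop, z up.

How it is judged:
On the way:
1. a handle with play has been rocked to a side in the dock: its butt stands at least 5 mm off its blade's line while that knife is still seated ((((y of knife_a_butt in the frame of knife_a above 0.005 m or y of knife_a_butt in the frame of knife_a below -0.005 m) and z of knife_a in the frame of dock between 0.034 and 0.046 m and x of knife_a in the frame of dock between -0.015 and 0.015 m and angle between the x axis of knife_a and the x axis of dock, either way round below 0.08 rad) or ((y of knife_b_butt in the frame of knife_b above 0.005 m or y of knife_b_butt in the frame of knife_b below -0.005 m) and z of knife_b in the frame of dock between 0.034 and 0.046 m and x of knife_b in the frame of dock between -0.015 and 0.015 m and angle between the x axis of knife_b and the x axis of dock, either way round below 0.08 rad) or ((y of knife_c_butt in the frame of knife_c above 0.005 m or y of knife_c_butt in the frame of knife_c below -0.005 m) and z of knife_c in the frame of dock between 0.034 and 0.046 m and x of knife_c in the frame of dock between -0.015 and 0.015 m and angle between the x axis of knife_c and the x axis of dock, either way round below 0.08 rad) or ((y of knife_d_butt in the frame of knife_d above 0.005 m or y of knife_d_butt in the frame of knife_d below -0.005 m) and z of knife_d in the frame of dock between 0.034 and 0.046 m and x of knife_d in the frame of dock between -0.015 and 0.015 m and angle between the x axis of knife_d and the x axis of dock, either way round below 0.08 rad))), for 0.05 s.
At the end, for the whole second after the job is handed in: One knife lies at rest on the mat, blade within 21 deg of flat, butt and tip over the mat and under 30 mm high, its handle sagging at least 3 mm askew (so it is the loose one); the other three are seated in the dock, origins 34 to 46 mm up, within 15 mm along and 0.08 rad of their slots ((((x of knife_a_butt in the frame of repair_mat between -0.12 and 0.12 m and y of knife_a_butt in the frame of repair_mat between -0.15 and 0.15 m and height (world z) of each of knife_a_butt, knife_a_tip below 0.03 m and x of knife_a_tip in the frame of repair_mat between -0.12 and 0.12 m and y of knife_a_tip in the frame of repair_mat between -0.15 and 0.15 m and angle between knife_a's own z axis and vertical between 1.2 and 1.94 rad and linear speed of knife_a below 0.02 m/s and angular speed of knife_a below 0.3 rad/s and (y of knife_a_butt in the frame of knife_a above 0.003 m or y of knife_a_butt in the frame of knife_a below -0.003 m)) and (z of knife_b in the frame of dock between 0.034 and 0.046 m and x of knife_b in the frame of dock between -0.015 and 0.015 m and angle between the x axis of knife_b and the x axis of dock, either way round below 0.08 rad) and (z of knife_c in the frame of dock between 0.034 and 0.046 m and x of knife_c in the frame of dock between -0.015 and 0.015 m and angle between the x axis of knife_c and the x axis of dock, either way round below 0.08 rad) and (z of knife_d in the frame of dock between 0.034 and 0.046 m and x of knife_d in the frame of dock between -0.015 and 0.015 m and angle between the x axis of knife_d and the x axis of dock, either way round below 0.08 rad)) or ((x of knife_b_butt in the frame of repair_mat between -0.12 and 0.12 m and y of knife_b_butt in the frame of repair_mat between -0.15 and 0.15 m and height (world z) of each of knife_b_butt, knife_b_tip below 0.03 m and x of knife_b_tip in the frame of repair_mat between -0.12 and 0.12 m and y of knife_b_tip in the frame of repair_mat between -0.15 and 0.15 m and angle between knife_b's own z axis and vertical between 1.2 and 1.94 rad and linear speed of knife_b below 0.02 m/s and angular speed of knife_b below 0.3 rad/s and (y of knife_b_butt in the frame of knife_b above 0.003 m or y of knife_b_butt in the frame of knife_b below -0.003 m)) and (z of knife_a in the frame of dock between 0.034 and 0.046 m and x of knife_a in the frame of dock between -0.015 and 0.015 m and angle between the x axis of knife_a and the x axis of dock, either way round below 0.08 rad) and (z of knife_c in the frame of dock between 0.034 and 0.046 m and x of knife_c in the frame of dock between -0.015 and 0.015 m and angle between the x axis of knife_c and the x axis of dock, either way round below 0.08 rad) and (z of knife_d in the frame of dock between 0.034 and 0.046 m and x of knife_d in the frame of dock between -0.015 and 0.015 m and angle between the x axis of knife_d and the x axis of dock, either way round below 0.08 rad)) or ((x of knife_c_butt in the frame of repair_mat between -0.12 and 0.12 m and y of knife_c_butt in the frame of repair_mat between -0.15 and 0.15 m and height (world z) of each of knife_c_butt, knife_c_tip below 0.03 m and x of knife_c_tip in the frame of repair_mat between -0.12 and 0.12 m and y of knife_c_tip in the frame of repair_mat between -0.15 and 0.15 m and angle between knife_c's own z axis and vertical between 1.2 and 1.94 rad and linear speed of knife_c below 0.02 m/s and angular speed of knife_c below 0.3 rad/s and (y of knife_c_butt in the frame of knife_c above 0.003 m or y of knife_c_butt in the frame of knife_c below -0.003 m)) and (z of knife_a in the frame of dock between 0.034 and 0.046 m and x of knife_a in the frame of dock between -0.015 and 0.015 m and angle between the x axis of knife_a and the x axis of dock, either way round below 0.08 rad) and (z of knife_b in the frame of dock between 0.034 and 0.046 m and x of knife_b in the frame of dock between -0.015 and 0.015 m and angle between the x axis of knife_b and the x axis of dock, either way round below 0.08 rad) and (z of knife_d in the frame of dock between 0.034 and 0.046 m and x of knife_d in the frame of dock between -0.015 and 0.015 m and angle between the x axis of knife_d and the x axis of dock, either way round below 0.08 rad)) or ((x of knife_d_butt in the frame of repair_mat between -0.12 and 0.12 m and y of knife_d_butt in the frame of repair_mat between -0.15 and 0.15 m and height (world z) of each of knife_d_butt, knife_d_tip below 0.03 m and x of knife_d_tip in the frame of repair_mat between -0.12 and 0.12 m and y of knife_d_tip in the frame of repair_mat between -0.15 and 0.15 m and angle between knife_d's own z axis and vertical between 1.2 and 1.94 rad and linear speed of knife_d below 0.02 m/s and angular speed of knife_d below 0.3 rad/s and (y of knife_d_butt in the frame of knife_d above 0.003 m or y of knife_d_butt in the frame of knife_d below -0.003 m)) and (z of knife_a in the frame of dock between 0.034 and 0.046 m and x of knife_a in the frame of dock between -0.015 and 0.015 m and angle between the x axis of knife_a and the x axis of dock, either way round below 0.08 rad) and (z of knife_b in the frame of dock between 0.034 and 0.046 m and x of knife_b in the frame of dock between -0.015 and 0.015 m and angle between the x axis of knife_b and the x axis of dock, either way round below 0.08 rad) and (z of knife_c in the frame of dock between 0.034 and 0.046 m and x of knife_c in the frame of dock between -0.015 and 0.015 m and angle between the x axis of knife_c and the x axis of dock, either way round below 0.08 rad)))); the robot touches nothing.
It fails at once if a knife is dropped: it moves faster than 0.7 m/s with no finger on it ((linear speed of knife_a above 0.7 m/s and contact force between the fingers and knife_a below 0.05 N) or (linear speed of knife_b above 0.7 m/s and contact force between the fingers and knife_b below 0.05 N) or (linear speed of knife_c above 0.7 m/s and contact force between the fingers and knife_c below 0.05 N) or (linear speed of knife_d above 0.7 m/s and contact force between the fingers and knife_d below 0.05 N)).
It also fails if it takes over 72 s, if anything falls off the work surface, if the arm or the gripper's body presses on something with over 40 N, if the wrist force passes 120 N, or if a joint passes its speed limit or range.

## Working session

There is one attempt and no reset: what is moved stays moved. The work goes in short steps, Python scripts to look and compute and a shell command to move; the robot and the scene stay as the last step left them, time stands still between calls to the robot, and variables do not carry over. Pictures are saved under pics/ and viewed, at most 10 in all, crops included, and the job is handed in when it is done.

```bash
mkdir -p pics; cat > h.py <<'E'
import numpy as np,cv2
from scipy.spatial.transform import Rotation as R
from plant import ctrl,optics
def cam(n):
    s=ctrl.read_state(); c=optics.capture(n)
    if 'mount' in c:
        T=np.eye(4);T[:3,:3]=R.from_rotvec(s['eef_rot']).as_matrix();T[:3,3]=s['eef_pos'];M=T@np.array(c['mount']);c['P']=M[:3,3];c['Rm']=M[:3,:3]
    else:
        c['P']=np.array(c['xyz']);o=np.array(c['orientation']);c['Rm']=o if o.shape==(3,3) else R.from_rotvec(o).as_matrix() if o.size==3 else R.from_quat(o).as_matrix()
    return c
def ray(c,u,v,z):
    d=c['Rm']@np.array([(u-c['cx'])/c['fx'],(v-c['cy'])/c['fy'],1]);return c['P']+d*(z-c['P'][2])/d[2]
def pix(c,p):
    q=c['Rm'].T@(np.array(p)-c['P']);return np.array([c['cx']+c['fx']*q[0]/q[2],c['cy']+c['fy']*q[1]/q[2]])
E
python3 - <<'E'
from h import *
s=ctrl.read_state();print(s)
import pickle
for n in ('top','side'):
    c=cam(n);cv2.imwrite(f'pics/{n}0.png',c['image']);pickle.dump(c,open(n+'0.pkl','wb'));print(n,c['P'],c['orientation'],c['fx'],c['Rm'])
E
```

```text
{'time_s': 0.0, 'joint_pos': array([ 1.26509603,  0.46947112, -0.04863209,  1.53367616,  0.02412503,
        1.1409593 , -0.08230874]), 'qd': array([-0.00201907,  0.0002762 , -0.0010958 ,  0.00047464,  0.00146529,
        0.00189922, -0.0006826 ]), 'tau': array([ 8.85555505e-05, -5.07973480e+01, -8.02114396e-02, -2.36152679e+01,
       -6.12821686e-02,  3.80090391e-02,  1.76748226e-04]), 'eef_pos': array([ 0.18433034, -0.64873908,  0.22148705]), 'eef_rot': array([-3.10965941e+00, -4.33251202e-01,  5.32684297e-04]), 'ft_force': array([ 1.30172449, -0.37511722, -0.10034683]), 'wrist_torque': array([0.01255611, 0.00588345, 0.01215309]), 'grasp_force': 0.0, 'grip_width': 0.08737502800426998}
top [0.36708086 0.03003985 1.27011337] [-2.1368785   2.11709633 -0.20868724] 498.2587638984392 [[ 0.00843159 -0.98248354  0.18615852]
 [-0.99992165 -0.01000628 -0.00752088]
 [ 0.00925189 -0.18608053 -0.98249094]]
side [0.01432345 1.02631216 0.54141543] [-0.63438592  2.30993023 -1.52987217] 488.11521895489983 [[-0.85813205 -0.19601943  0.47453742]
 [-0.51340769  0.33603685 -0.78961495]
 [-0.00468219 -0.92122507 -0.38900187]]
```

View pics/top0.png

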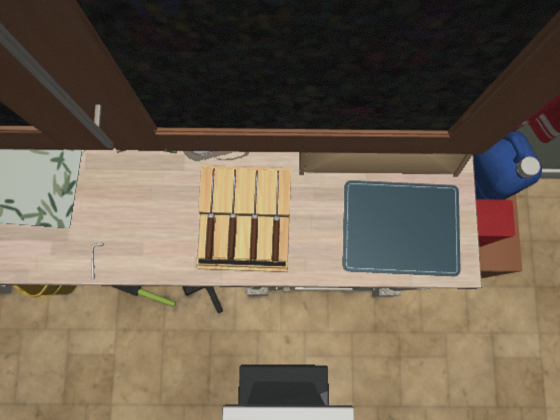

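The top view shows the dock at about px (198-291, 165-270) with its handles toward the robot, and the mat at about px (343-461, 181-275). I'll enlarge the dock.

```bash
python3 - <<'E'
from h import *
import pickle
c=pickle.load(open('top0.pkl','rb'))
cv2.imwrite('pics/crop1.png',cv2.resize(c['image'][160:276,190:300],None,fx=5,fy=5,interpolation=cv2.INTER_CUBIC))
for p in [(345,182),(459,184),(459,273),(344,272)]: print(p,ray(c,*p,0.004).round(3))
E
```

```text
(345, 182) [ 0.713 -0.148  0.004]
(459, 184) [ 0.71  -0.448  0.004]
(459, 273) [ 0.476 -0.435  0.004]
(344, 272) [ 0.476 -0.142  0.004]
```

View pics/crop1.png

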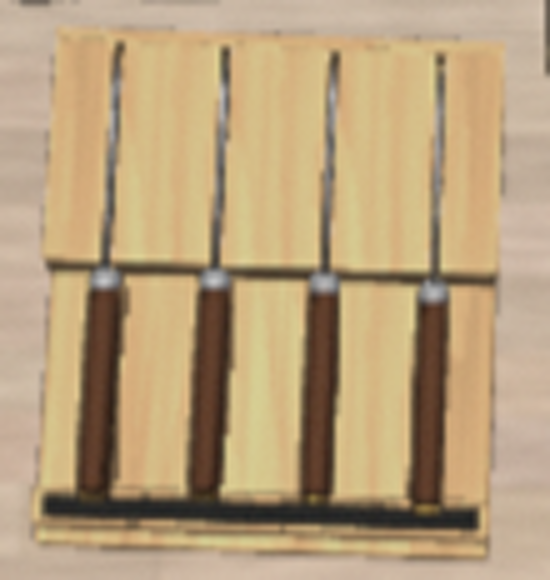

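View pics/side0.png

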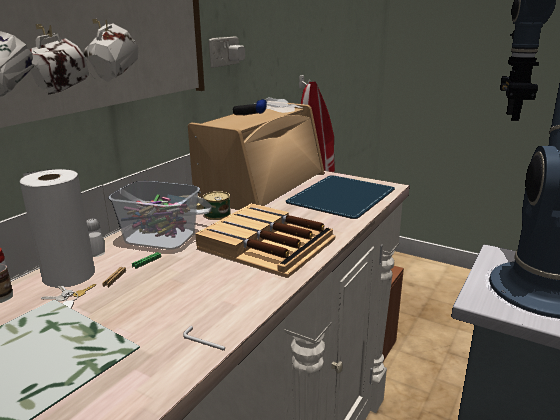

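The crop shows ferrules at about crop px (105,278), (214,278), (323,283) and (433,291), with butts at about (92,492), (203,493), (315,497) and (425,503). The side view shows a tall bread bin behind the mat and nothing tall beside the dock.

```bash
python3 - <<'E'
from h import *
import pickle
c=pickle.load(open('top0.pkl','rb'))
f=lambda u,v,z:ray(c,190+u/5,160+v/5,z)
F=np.array([f(*p,.05) for p in [(105,278),(214,278),(323,283),(433,291)]]);B=np.array([f(*p,.05) for p in [(92,492),(203,493),(315,497),(425,503)]])
T=np.array([f(*p,.052) for p in [(120,45),(226,47),(335,52),(441,55)]])
print(F.round(3),B.round(3),T.round(3),np.linalg.norm(F-B,axis=1))
for a in (F-B,T-F):print(np.degrees(np.arctan2(a[:,1],a[:,0])))
d=np.diff(F,axis=0);print(np.linalg.norm(d,axis=1),np.degrees(np.arctan2(-d[:,0],-d[:,1])))
a,b=F[0]-F[3],0
print('slot fit dir',np.degrees(np.arctan2(-(F[0]-F[3])[0],(F[0]-F[3])[1])), F.mean(0))
for n in [(40,515),(487,555),(57,30),(503,42)]:print(f(*n,.028 if n[1]>300 else .044).round(3))
E
python3 -m inch '[[0,0,0,0,0,0]]'
```

```text
[[0.61  0.194 0.05 ]
 [0.61  0.14  0.05 ]
 [0.608 0.086 0.05 ]
 [0.605 0.031 0.05 ]] [[0.503 0.197 0.05 ]
 [0.503 0.143 0.05 ]
 [0.501 0.088 0.05 ]
 [0.499 0.034 0.05 ]] [[0.73  0.191 0.052]
 [0.729 0.137 0.052]
 [0.727 0.082 0.052]
 [0.726 0.028 0.052]] [0.10717636 0.10770898 0.10716173 0.10612139]
[-1.4368265  -1.36574581 -1.06005439 -1.55202872]
[-1.77409772 -1.50124135 -1.92733108 -1.34134214]
[0.05432352 0.05444784 0.05504101] [-0.58927051  2.08934938  3.6513345 ]
slot fit dir -1.7259782872869471 [0.60826554 0.11276802 0.05      ]
[0.493 0.226 0.028]
[0.475 0.003 0.028]
[0.74  0.224 0.044]
[ 0.736 -0.004  0.044]
time_s: 0.18
eef_pos: [0.1844, -0.6489, 0.2219]
eef_rot: [-3.11, -0.433, 0.0]
ft_force: [-0.4, 0.2, 0.2]
grip_width: 0.087
grasp_force: 0.0
```

```bash
cat >> h.py <<'E'
YAW=np.radians(-1.5)
def go(p,yaw):
    s=ctrl.read_state();A=R.from_rotvec(s['eef_rot']);B=R.from_euler('z',yaw)*R.from_rotvec([np.pi,0,0])
    print('shift',A.inv().apply(np.array(p)-s['eef_pos']).round(4),'rot',(A.inv()*B).as_rotvec().round(4),'at',s['eef_pos'].round(4),'q',s['joint_pos'].round(2))
E
python3 -c "
from h import *
go([.551,.0325,.12],YAW);go([.551,.0325,.22],YAW)"
```

```text
shift [ 0.5389 -0.5552  0.1025] rot [-1.20e-03  2.00e-04  3.03e-01] at [ 0.1844 -0.6489  0.2219] q [ 1.27  0.47 -0.05  1.53  0.02  1.14 -0.08]
shift [ 0.5389 -0.5553  0.0025] rot [-1.20e-03  2.00e-04  3.03e-01] at [ 0.1844 -0.6489  0.2219] q [ 1.27  0.47 -0.05  1.53  0.02  1.14 -0.08]
```

```bash
python3 -m inch '[[0.539,-0.555,0.0,0,0,0.303],[0.539,-0.555,0.0,0,0,0.303],[0.539,-0.555,0.0,0,0,0.303],[0.539,-0.555,0.0,0,0,0.303],[0.539,-0.555,0.0,0,0,0.303],[0.539,-0.555,0.0,0,0,0.303],[0.539,-0.555,0.0,0,0,0.303],[0.539,-0.555,0.0,0,0,0.303],[0.539,-0.555,0.0,0,0,0.303],[0.539,-0.555,0.0,0,0,0.303],[0.539,-0.555,0.0,0,0,0.303],[0.539,-0.555,0.0,0,0,0.303],[0.539,-0.555,0.0,0,0,0.303],[0.539,-0.555,0.0,0,0,0.303],[0.539,-0.555,0.0,0,0,0.303],[0.539,-0.555,0.0,0,0,0.303],[0.539,-0.555,0.0,0,0,0.303],[0.539,-0.555,0.0,0,0,0.303]]' 0.03
python3 -m inch '[[0,0,0,0,0,0]]' 
python3 -c "
from h import *
go([.551,.0325,.10],YAW)"
```

```text
time_s: 1.68
eef_pos: [0.5406, 0.0128, 0.2226]
eef_rot: [3.141, -0.041, 0.0]
ft_force: [0.9, -0.1, -0.4]
grip_width: 0.0304
grasp_force: 0.0
time_s: 1.77
eef_pos: [0.5428, 0.0209, 0.223]
eef_rot: [-3.135, 0.022, -0.005]
ft_force: [0.4, 0.8, 0.7]
grip_width: 0.0297
grasp_force: 0.0
shift [ 0.0077 -0.0109  0.1231] rot [-0.0064 -0.0031  0.0124] at [0.5428 0.0209 0.223 ] q [ 0.24  0.28 -0.43  1.83  0.13  1.05 -1.82]
```

```bash
python3 -m inch '[[0,0,0.10,0,0,0],[0,0,0.10,0,0,0],[0,0,0.10,0,0,0],[0,0,0.10,0,0,0],[0,0,0.10,0,0,0],[0,0,0.10,0,0,0]]' 
python3 -c "
from h import *
go([.551,.0325,.034],YAW)
c=cam('wrist');cv2.imwrite('pics/w1.png',c['image']);print(pix(c,[.551,.0325,.05]),pix(c,[.606,.031,.05]))"
```

```text
time_s: 2.27
eef_pos: [0.5414, 0.0111, 0.1241]
eef_rot: [-3.141, 0.041, -0.005]
ft_force: [0.6, 0.9, 0.5]
grip_width: 0.0298
grasp_force: 0.0
shift [ 0.0088 -0.0216  0.0901] rot [-0.0003 -0.0029 -0.0002] at [0.5414 0.0111 0.1241] q [ 0.22  0.39 -0.39  1.94  0.2   0.85 -1.88]
[252.44683481 207.15528154] [250.89256846 136.64827642]
```

View pics/w1.png

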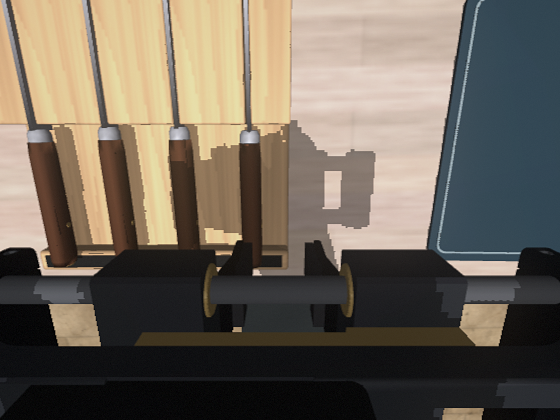

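The wrist view shows the rightmost ferrule at px (250,136), which is exactly where I predicted it. Next I move over the handle and go down around it.

```bash
python3 -m inch '[[0.009,-0.0215,0.03,0,0,0],[0.009,-0.0215,0.03,0,0,0],[0.009,-0.0215,0.06,0,0,0],[0.009,-0.0215,0.075,0,0,0],[0.009,-0.0215,0.09,0,0,0],[0.009,-0.0215,0.09,0,0,0],[0.009,-0.0215,0.09,0,0,0]]' 
python3 -c "
from h import *
go([.551,.0325,.033],YAW)"
```

```text
time_s: 2.9
eef_pos: [0.5503, 0.0322, 0.0335]
eef_rot: [3.141, -0.041, 0.002]
ft_force: [1.0, -0.6, 0.1]
grip_width: 0.0303
grasp_force: 0.0
shift [ 0.0007 -0.0003  0.0005] rot [ 0.     -0.001  -0.0001] at [0.5503 0.0322 0.0335] q [ 0.13  0.53 -0.35  1.97  0.28  0.68 -1.99]
```

```bash
python3 -m inch '[[0,-0.003,0,0,0,0],[0,-0.006,0,0,0,0],[0,-0.008,0,0,0,0],[0,-0.008,0,0,0,0],[0,-0.008,0,0,0,0]]' | grep -E "pos|force:"; python3 -m inch '[[0,-0.001,0,0,0,0],[0,-0.002,0,0,0,0],[0,-0.002,0,0,0,0]]' | grep -E "pos|force:"; python3 -m inch '[[0,-0.001,0,0,0,0],[0,-0.0015,0,0,0,0],[0,-0.0015,0,0,0,0]]' | grep -E "pos|force:"
```

```text
eef_pos: [0.5502, 0.0406, 0.0331]
ft_force: [0.4, 0.6, 0.9]
grasp_force: 0.0
eef_pos: [0.5499, 0.0425, 0.0326]
ft_force: [0.3, 0.4, 0.8]
grasp_force: 0.0
eef_pos: [0.5499, 0.043, 0.0324]
ft_force: [-0.3, -1.3, -0.6]
grasp_force: 1.0
```

```bash
for i in 1; do python3 -m inch '[[0,-0.001,0,0,0,0],[0,-0.001,0,0,0,0],[0,-0.001,0,0,0,0]]' | grep -E "pos|force:"; done; python3 -m inch '[[0,-0.001,0,0,0,0],[0,-0.001,0,0,0,0],[0,-0.001,0,0,0,0]]' | grep -E "pos|force:|width"
```

```text
eef_pos: [0.5499, 0.0432, 0.0324]
ft_force: [0.3, -5.0, -0.5]
grasp_force: 2.6
eef_pos: [0.5499, 0.0433, 0.0324]
ft_force: [1.2, -7.0, 0.3]
grip_width: 0.0299
grasp_force: 3.4
```

```bash
python3 -m inch '[[0,0.006,0,0,0,0],[0,0.012,0,0,0,0],[0,0.016,0,0,0,0],[0,0.017,0,0,0,0],[0,0.017,0,0,0,0]]' | grep -E "pos|force:"; python3 -m inch '[[0,0.001,0,0,0,0],[0,0.002,0,0,0,0],[0,0.002,0,0,0,0]]' | grep -E "pos|force:"; python3 -m inch '[[0,0.001,0,0,0,0],[0,0.002,0,0,0,0],[0,0.002,0,0,0,0]]' | grep -E "pos|force:"
```

```text
eef_pos: [0.5496, 0.0288, 0.0326]
ft_force: [0.4, 0.5, -0.2]
grasp_force: 0.0
eef_pos: [0.5495, 0.0269, 0.0326]
ft_force: [0.2, -0.3, -0.3]
grasp_force: 0.0
eef_pos: [0.5494, 0.0255, 0.0325]
ft_force: [0.1, 1.7, -1.2]
grasp_force: 0.9
```

Knife 1 (rightmost) is sound: the stops are hard and the total travel is 17 mm. On to knife 2, whose handle centre should be at about y = 0.0895.

```bash
python3 -m inch '[[0,0.0,-0.001,0,0,0],[0,-0.009,-0.035,0,0,0],[0,-0.0645,-0.035,0,0,0],[0,-0.0645,-0.035,0,0,0],[0,-0.0645,-0.035,0,0,0],[0,-0.0645,-0.018,0,0,0],[0,-0.0645,0,0,0,0],[0,-0.0645,0,0,0,0]]' | grep -E "pos|force:"
python3 -m inch '[[0,-0.005,0,0,0,0],[0,-0.008,0,0,0,0],[0,-0.008,0,0,0,0],[0,-0.008,0,0,0,0]]' | grep -E "pos|force:"; python3 -m inch '[[0,-0.001,0,0,0,0],[0,-0.002,0,0,0,0],[0,-0.002,0,0,0,0]]' | grep -E "pos|force:"; python3 -m inch '[[0,-0.001,0,0,0,0],[0,-0.002,0,0,0,0],[0,-0.002,0,0,0,0]]' | grep -E "pos|force:"
```

```text
eef_pos: [0.5484, 0.0876, 0.0294]
ft_force: [-0.1, 0.2, -0.9]
grasp_force: 0.0
eef_pos: [0.5519, 0.0976, 0.0334]
ft_force: [-0.4, -0.8, -1.0]
grasp_force: 0.0
eef_pos: [0.5519, 0.098, 0.033]
ft_force: [0.6, -3.5, 1.5]
grasp_force: 1.8
eef_pos: [0.552, 0.0983, 0.0329]
ft_force: [0.5, -6.8, 4.0]
grasp_force: 3.6
```

```bash
python3 -m inch '[[0,0.006,0,0,0,0],[0,0.012,0,0,0,0],[0,0.017,0,0,0,0],[0,0.018,0,0,0,0],[0,0.018,0,0,0,0]]' | grep -E "pos|force:"; python3 -m inch '[[0,0.001,0,0,0,0],[0,0.003,0,0,0,0],[0,0.003,0,0,0,0]]' | grep -E "pos|force:"; python3 -m inch '[[0,0.001,0,0,0,0],[0,0.002,0,0,0,0],[0,0.002,0,0,0,0]]' | grep -E "pos|force:"
```

```text
eef_pos: [0.5509, 0.0831, 0.0324]
ft_force: [0.1, 0.6, -0.6]
grasp_force: 0.0
eef_pos: [0.5508, 0.0807, 0.0325]
ft_force: [0.7, 0.9, -0.5]
grasp_force: 0.3
eef_pos: [0.5508, 0.0803, 0.0325]
ft_force: [0.8, 5.0, -2.5]
grasp_force: 2.4
```

Knife 2 is sound too (17.5 mm). On to knife 3.

```bash
python3 -m inch '[[0,-0.003,-0.001,0,0,0],[0,-0.009,-0.035,0,0,0],[0,-0.066,-0.035,0,0,0],[0,-0.066,-0.035,0,0,0],[0,-0.066,-0.035,0,0,0],[0,-0.066,-0.018,0,0,0],[0,-0.066,0,0,0,0],[0,-0.066,0,0,0,0],[0,-0.066,0,0,0,0]]' | grep -E "pos|force:"
python3 -m inch '[[0,-0.005,0,0,0,0],[0,-0.008,0,0,0,0],[0,-0.008,0,0,0,0],[0,-0.008,0,0,0,0]]' | grep -E "pos|force:"; python3 -m inch '[[0,-0.001,0,0,0,0],[0,-0.002,0,0,0,0],[0,-0.002,0,0,0,0]]' | grep -E "pos|force:"; python3 -m inch '[[0,-0.001,0,0,0,0],[0,-0.002,0,0,0,0],[0,-0.002,0,0,0,0]]' | grep -E "pos|force:"
```

```text
eef_pos: [0.5519, 0.1427, 0.0318]
ft_force: [-0.5, -0.2, -0.3]
grasp_force: 0.0
eef_pos: [0.5533, 0.1526, 0.0333]
ft_force: [0.4, 0.3, -0.0]
grasp_force: 0.0
eef_pos: [0.5532, 0.153, 0.0328]
ft_force: [1.0, -4.0, 1.3]
grasp_force: 1.8
eef_pos: [0.5532, 0.1532, 0.0326]
ft_force: [0.2, -7.0, 3.2]
grasp_force: 3.5
```

```bash
python3 -m inch '[[0,0.006,0,0,0,0],[0,0.012,0,0,0,0],[0,0.017,0,0,0,0],[0,0.018,0,0,0,0],[0,0.018,0,0,0,0]]' | grep -E "pos|force:"; python3 -m inch '[[0,0.001,0,0,0,0],[0,0.003,0,0,0,0],[0,0.003,0,0,0,0]]' | grep -E "pos|force:"; python3 -m inch '[[0,0.001,0,0,0,0],[0,0.002,0,0,0,0],[0,0.002,0,0,0,0]]' | grep -E "pos|force:"
```

```text
eef_pos: [0.5523, 0.1381, 0.0325]
ft_force: [-0.0, 0.9, 0.0]
grasp_force: 0.0
eef_pos: [0.5523, 0.1356, 0.0325]
ft_force: [-0.2, 0.4, -0.5]
grasp_force: 0.3
eef_pos: [0.5523, 0.1353, 0.0326]
ft_force: [0.4, 4.9, -2.2]
grasp_force: 2.4
```

Knife 3 is sound as well. On to knife 4, which should swing.

```bash
python3 -m inch '[[0,-0.003,-0.001,0,0,0],[0,-0.009,-0.035,0,0,0],[0,-0.066,-0.035,0,0,0],[0,-0.066,-0.035,0,0,0],[0,-0.066,-0.035,0,0,0],[0,-0.066,-0.018,0,0,0],[0,-0.066,0,0,0,0],[0,-0.066,0,0,0,0],[0,-0.066,0,0,0,0]]' | grep -E "pos|force:"
python3 -m inch '[[0,-0.005,0,0,0,0],[0,-0.008,0,0,0,0],[0,-0.008,0,0,0,0],[0,-0.008,0,0,0,0]]' | grep -E "pos|force:"; python3 -m inch '[[0,-0.001,0,0,0,0],[0,-0.003,0,0,0,0],[0,-0.003,0,0,0,0]]' | grep -E "pos|force:"; python3 -m inch '[[0,-0.001,0,0,0,0],[0,-0.003,0,0,0,0],[0,-0.003,0,0,0,0]]' | grep -E "pos|force:"
```

```text
eef_pos: [0.5534, 0.1975, 0.0317]
ft_force: [1.1, 0.6, -0.2]
grasp_force: 0.0
eef_pos: [0.5547, 0.2078, 0.0334]
ft_force: [-0.2, -0.8, -0.1]
grasp_force: 0.0
eef_pos: [0.5544, 0.2106, 0.0327]
ft_force: [-0.4, 1.1, 0.6]
grasp_force: 0.0
eef_pos: [0.5543, 0.2137, 0.0325]
ft_force: [0.4, -0.9, -0.4]
grasp_force: 0.0
```

Knife 4 (leftmost) is the loose one: it was pushed about 8 mm with no resistance. I'll bring the handle back into line, slide forward toward the ferrule, and grip.

```bash
python3 -m inch '[[0,0.005,0,0,0,0],[0,0.010,0,0,0,0],[0,0.016,0,0,0,0],[0,0.022,0,0,0,0],[0,0.022,0,0,0,0],[0,0.022,0,0,0,0],[0.005,0.016,0,0,0,0],[0.027,0.016,0,0,0,0],[0.027,0.0165,0,0,0,0],[0.027,0.0165,0,0,0,0],[0.027,0.0165,0,0,0,0]]' | grep -E "pos|force:"
python3 -m inch '[[0,0,0,0,0,0],[0,0,0,0,0,0],[0,0,0,0,0,0],[0,0,0,0,0,0],[0,0,0,0,0,0],[0,0,0,0,0,0]]' 0.0 35
python3 -c "
from h import *
c=cam('wrist');cv2.imwrite('pics/w2.png',c['image'])"
```

```text
eef_pos: [0.5805, 0.1965, 0.0323]
ft_force: [-0.2, 0.1, 0.9]
grasp_force: 0.0
time_s: 13.15
eef_pos: [0.5805, 0.1966, 0.0326]
eef_rot: [-3.141, 0.04, 0.001]
ft_force: [-0.7, 1.5, 0.3]
grip_width: 0.0153
grasp_force: 34.4
```

View pics/w2.png

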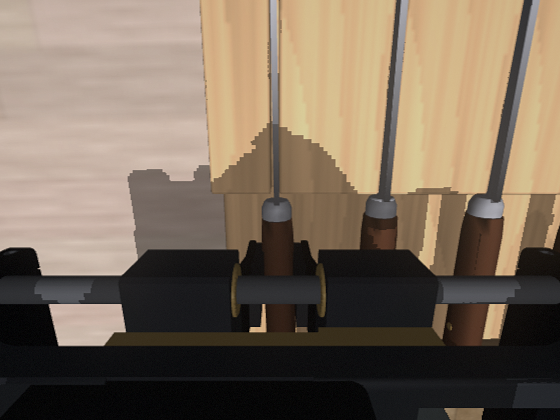

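The handle is gripped squarely, with the ferrule at px (277,210) ahead of the fingers. Now lift.

```bash
python3 -m inch '[[0,0,-0.005,0,0,0],[0,0,-0.012,0,0,0],[0,0,-0.02,0,0,0],[0,0,-0.03,0,0,0],[0,0,-0.045,0,0,0],[0,0,-0.065,0,0,0],[0,0,-0.09,0,0,0],[0,0,-0.12,0,0,0],[0,0,-0.14,0,0,0],[0,0,-0.14,0,0,0],[0,0,-0.14,0,0,0]]'
python3 -c "
from h import *
go([.594,-.33,.17],np.pi/2)
c=cam('side');cv2.imwrite('pics/s1.png',c['image'][100:320,150:450].repeat(2,0).repeat(2,1))"
```

```text
time_s: 14.12
eef_pos: [0.5819, 0.1957, 0.1746]
eef_rot: [-3.141, 0.042, -0.006]
ft_force: [0.3, 0.5, -2.2]
grip_width: 0.0152
grasp_force: 34.4
shift [0.0263 0.5252 0.0045] rot [ 0.0026 -0.0032 -1.5978] at [0.5819 0.1957 0.1746] q [-0.09  0.45 -0.41  1.72  0.21  1.01 -2.17]
```

View pics/s1.png

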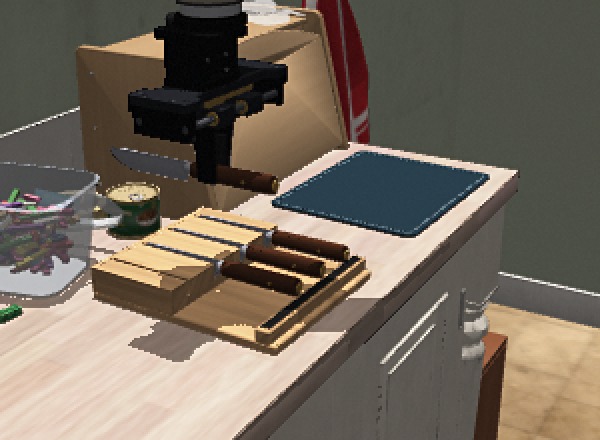

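The knife hangs level in the fingers, the other three are seated, and the path to the mat is clear.

```bash
python3 -m inch '[[0,0.01,0,0,0,-0.1],[0,0.03,0,0,0,-0.2],[0,0.06,0,0,0,-0.32],[0,0.09,0,0,0,-0.44],[0,0.12,0,0,0,-0.56],[0,0.15,0,0,0,-0.68],[0,0.18,0,0,0,-0.8],[0,0.21,0,0,0,-0.92],[0,0.24,0,0,0,-1.04],[0,0.27,0,0,0,-1.16],[0,0.3,0,0,0,-1.28],[0.005,0.33,0,0,0,-1.4],[0.01,0.37,0,0,0,-1.5],[0.012,0.41,0,0,0,-1.6],[0.012,0.45,0,0,0,-1.6],[0.012,0.48,0,0,0,-1.6],[0.012,0.51,0,0,0,-1.6],[0.012,0.525,0,0,0,-1.6],[0.012,0.525,0,0,0,-1.6],[0.012,0.525,0,0,0,-1.6]]'
python3 -m inch '[[0,0,0,0,0,0],[0,0,0,0,0,0],[0,0,0,0,0,0]]' | grep -E "force"
python3 -c "
from h import *
go([.58,-.33,.06],np.pi/2)"
```

```text
time_s: 15.83
eef_pos: [0.5785, -0.3286, 0.1712]
eef_rot: [-2.217, -2.222, -0.0]
ft_force: [0.5, 0.6, -0.7]
grip_width: 0.0154
grasp_force: 34.4
ft_force: [0.1, 0.7, -0.9]
grasp_force: 34.4
shift [-0.0033  0.0002  0.1128] rot [ 0.0002 -0.0005  0.0063] at [ 0.5798 -0.3268  0.1728] q [ 0.89  0.58 -0.65  1.58  0.38  1.11  0.15]
```

```bash
python3 -m inch '[[-0.003,0,0.02,0,0,0],[-0.003,0,0.05,0,0,0],[-0.003,0,0.08,0,0,0],[-0.003,0,0.11,0,0,0],[-0.003,0,0.13,0,0,0],[-0.003,0,0.145,0,0,0],[-0.003,0,0.152,0,0,0],[-0.003,0,0.152,0,0,0],[-0.003,0,0.152,0,0,0],[-0.003,0,0.152,0,0,0]]'
python3 -m inch '[[0,0,0.002,0,0,0],[0,0,0.003,0,0,0],[0,0,0.003,0,0,0],[0,0,0.003,0,0,0]]' | grep -E "pos|force"
python3 -m inch '[[0,0,0.002,0,0,0],[0,0,0.003,0,0,0],[0,0,0.003,0,0,0],[0,0,0.003,0,0,0]]' | grep -E "pos|force"
python3 -c "
from h import *
c=cam('side');cv2.imwrite('pics/s2.png',cv2.resize(c['image'][60:240,260:430],None,fx=3.3,fy=3.3))"
```

```text
time_s: 16.92
eef_pos: [0.5806, -0.3323, 0.0223]
eef_rot: [2.216, 2.223, 0.002]
ft_force: [0.6, 0.4, -0.6]
grip_width: 0.0153
grasp_force: 34.4
eef_pos: [0.5793, -0.3323, 0.0179]
ft_force: [1.1, -0.3, -1.4]
grasp_force: 34.4
eef_pos: [0.5791, -0.3321, 0.0144]
ft_force: [-0.6, -0.5, -1.1]
grasp_force: 34.4
```

View pics/s2.png

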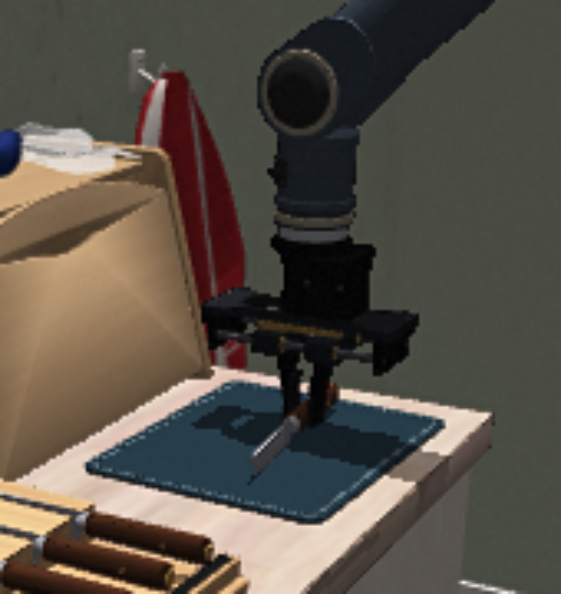

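The knife is just above the mat, tip at crop px (250,480), well inside the border. I'll lower it gently to contact.

```bash
python3 -m inch '[[0,0,0.001,0,0,0],[0,0,0.002,0,0,0],[0,0,0.002,0,0,0],[0,0,0.002,0,0,0]]' | grep -E "pos|force"
python3 -m inch '[[0,0,0.0005,0,0,0],[0,0,0.001,0,0,0],[0,0,0.001,0,0,0],[0,0,0.001,0,0,0]]' | grep -E "pos|force"
```

```text
eef_pos: [0.5794, -0.3322, 0.0127]
ft_force: [-0.2, 0.2, 0.0]
grasp_force: 34.4
eef_pos: [0.5795, -0.3324, 0.012]
ft_force: [0.1, -1.2, 2.6]
grasp_force: 34.4
```

```bash
Z='[[0,0,0,0,0,0],[0,0,0,0,0,0],[0,0,0,0,0,0],[0,0,0,0,0,0]]'
python3 -m inch '[[0,0,0,0,0,0],[0,0,0,0,0,0],[0,0,0,0,0,0],[0,0,0,0,0,0],[0,0,0,0,0,0]]' 0.025 5 | grep -E "width|force"
python3 -m inch '[[0,0,0,0,0,0],[0,0,0,0,0,0],[0,0,0,0,0,0],[0,0,0,0,0,0]]' 0.04 | grep -E "width|force"
python3 -m inch '[[0,0,0,0,0,0],[0,0,0,0,0,0],[0,0,0,0,0,0],[0,0,0,0,0,0],[0,0,0,0,0,0],[0,0,0,0,0,0]]' 0.085 | grep -E "width|force"
python3 -m inch '[[0,0,-0.02,0,0,0],[0,0,-0.05,0,0,0],[0,0,-0.09,0,0,0],[0,0,-0.13,0,0,0],[0,0,-0.17,0,0,0],[0,0,-0.2,0,0,0],[0,0,-0.2,0,0,0],[0,0,-0.2,0,0,0]]'
python3 -c "
from h import *
c=cam('wrist');cv2.imwrite('pics/w3.png',c['image'])
c=cam('top');cv2.imwrite('pics/t3.png',cv2.resize(c['image'][150:290,190:480],None,fx=2.7,fy=2.7))"
```

```text
ft_force: [-0.9, -0.7, -0.3]
grip_width: 0.0247
grasp_force: 0.1
ft_force: [1.1, 0.1, -0.4]
grip_width: 0.0381
grasp_force: 0.0
ft_force: [0.4, 0.7, 0.7]
grip_width: 0.0721
grasp_force: 0.0
time_s: 20.22
eef_pos: [0.5803, -0.3323, 0.2141]
eef_rot: [2.215, 2.221, 0.002]
ft_force: [-0.1, -0.2, -1.0]
grip_width: 0.0848
grasp_force: 0.0
```

View pics/w3.png

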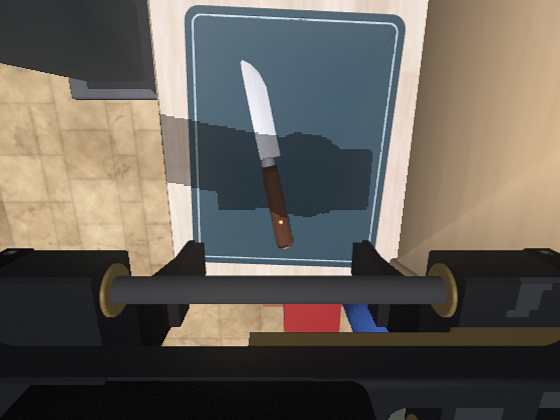

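View pics/t3.png

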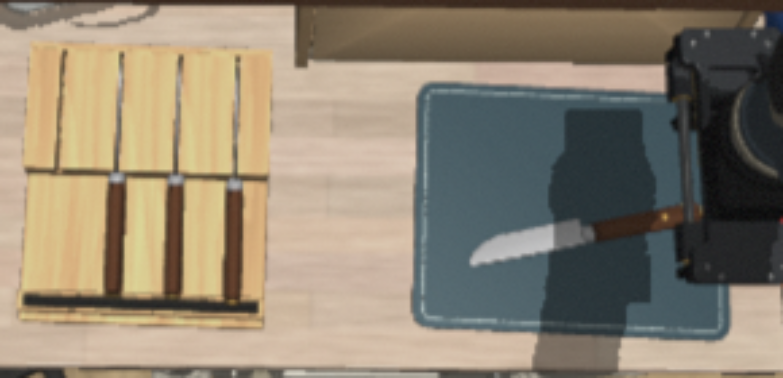

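The knife lies on its side inside the mat border (wrist px: tip (241,62), butt (285,247)), and the three sound knives look fully home. I'll check the butt and tip coordinates, then hand in.

```bash
python3 -c "
from h import *
c=cam('wrist')
for p in [(241,62),(268,160),(285,247),(190,261),(370,262),(192,14),(402,18)]: print(p,ray(c,*p,.012).round(3))"
```

```text
(241, 62) [ 0.537 -0.193  0.012]
(268, 160) [ 0.565 -0.298  0.012]
(285, 247) [ 0.586 -0.408  0.012]
(190, 261) [ 0.464 -0.428  0.012]
(370, 262) [ 0.696 -0.428  0.012]
(192, 14) [ 0.487 -0.148  0.012]
(402, 18) [ 0.705 -0.151  0.012]
```

```bash
python3 -c "
from plant import ctrl
print(ctrl.hand_in())"
```

```text
the job is handed in; nothing more can be done
None
```

I handed the job in with the loose knife, the leftmost one, lying on its side well inside the mat border and the three sound knives still home in the dock; no verdict came back, and I didn't measure the handle's 3 mm sag.

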